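Set the grinding swivel to its index and clamp it

TASK

Set the tool-grinding swivel: gently push the upright pin on the lever of its ring round the arc until the ring's pointer stands opposite the middle of the small index block on the edge of the scale, and let it rest there. Then push the pin of the short clamp lever at the swivel's left side round to its stop, away from you, so that the ring is clamped at that setting. Only push, do not squeeze either pin between the fingers, and leave the index block and the loose things on the stand where they are.

Things in the scene. Friction and masses are not known exactly. Their poses are not given: they have to be found in the camera images.
- swivel: The swivel, bolted down: round grey base 160 mm across, graduated plate on it (top 26 mm up), then a steel ring disc 120 mm across (top 36 mm up) with a small tool bit clamped on it (to 54 mm). Origin: centre of the underside, on the vertical turning axis. x points to the middle of the scale at the far side, y to the clamp side (left seen from the robot), z up. All heights here: above the stand.
- ring (a joint): Turn of the ring in rad, counter-clockwise from above positive, stops at -0.95 and 0.95. At 0 the pointer points along the swivel's x (away from the robot) and the lever with the push pin along -x (towards the robot). It stays where it is left; friction 0.25 N m, about 2.5 N at the pin, before and after clamping.
- index (a joint): Angle of the index block on the rim in rad, counted like ring: the pointer stands exactly opposite it when ring equals index. It sits tight and must not be shifted.
- push_pin (a point): Middle of the upright pin at the end of the ring's lever, 100 mm from the axis, 61 mm up. Dark steel, 16 mm diameter, free shaft 45 to 66 mm up, a 20 mm ball on top (to 86 mm). The flat lever below is 16 mm wide, 35 to 43 mm up. Beyond 80 mm from the axis only the stand lies below, save a bolted ear 18 mm high and 32 mm wide along -x, out to 100 mm.
- pointer_tip (a point): Point just beyond the tip of the ring's dark diamond-ended pointer, 69 mm from the axis, straight opposite the push pin; 37 mm above the stand.
- index_mark (a point): Point just before the inner face of the index block, 69 mm from the axis, 37 mm up. The block is dark steel, 10 mm wide along the rim, 17 mm long radially, top 39 mm up, with a small screw facing outwards. The setting is right when pointer_tip lies on this point.
- clamp_hinge (a point): Vertical axis of the clamp lever, on a boss at the left side of the base, 100 mm from the swivel axis along the swivel's y; 36 mm above the stand. Axes as the swivel.
- clamp_pin (a point): Middle of the upright pin at the end of the clamp lever, 52 mm from the clamp's axis, 42 mm up. Steel, 14 mm diameter, its top 56 mm up. The flat lever below is 11 mm wide, 20 to 28 mm up, with only the stand below its end.
- clamp (a joint): Turn of the clamp lever in rad, clockwise from above positive. 0: open, the lever points straight out from the swivel (its y). 1.25: the stop, clamped, the lever has swung round to the far side (nearly the swivel's x). Stays where it is left; friction 0.12 N m, about 2.3 N at the pin.
- v_block: Steel V-block 60x48x30 mm, loose on the stand, a bystander. Origin: centre of its underside.
- oilstone: Two-layer oilstone 45x125x24 mm, loose on the stand, a bystander. Origin: centre of its underside.
- paste_tin: Round tin, 66 mm across, 39 mm high, loose on the stand, a bystander. Origin: centre of its underside.
- nut: Hexagon nut, 27 mm across, 13 mm high, loose on the stand, a bystander. Origin: centre of its underside.
- bolt: Bolt 63 mm long, loose on the stand, a bystander. Origin: centre of its underside.
- tool_bit: Square tool bit 13x120x13 mm, loose on the stand, a bystander. Origin: centre of its underside.
- bent_rod_0: Bent copper rod 128 mm long, 6 mm thick, loose on the stand, a bystander. Origin: centre of its underside.
- bent_rod_1: Bent copper rod 108 mm long, 6 mm thick, loose on the stand, a bystander. Origin: centre of its underside.

How it is judged:
By the outcome, as a careful person would: the job done as asked, in the order asked, and still so for the second after the job is handed in, with the robot touching nothing.
It also fails if it takes over 64 s, if anything falls off the work surface, if the arm or the gripper's body presses on something with over 40 N, if the wrist force passes 120 N, or if a joint passes its speed limit or range.

ROBOT

A 6-joint arm with a two-finger parallel gripper is mounted at the origin on a cart in front of the work surface, level with it; the furniture and walls round the work are solid. World frame = base frame: x ahead of the robot, y to its left, z up, the work surface at z = 0. Lengths are in mm, angles in rad, forces in N, time in s.
With the tool pointing down it reaches from about 275 to 750 mm from the base axis. Payload 10.2 kg.
Tool frame: the origin (TCP) lies between the finger pads; the fingertips stand 8 mm ahead of it and the grasp point (between the pads) lies 11 mm behind it; z points along the fingers, x is the direction in which the jaws open and shut, and the axes are right-handed (so a half turn about z gives the same grasp; the last joint's range is limited). The gripper opens to 85 mm and grips with 20 to 120 N. Pads are 22 mm wide; open, the fingers measure 114 mm over their backs; the gripper's body (76 mm by 85 mm) begins 54 mm behind the grasp point. The pads swing forward as they close: fully open they stand 13 mm farther back than shut.
Start: joints at [1.042, 0.313, 1.498, -0, 1.331, -0.223], TCP at [158.067, 500.646, 239.294] pointing down, gripper open.
Joint ranges: [-2.94, 2.94], [-0.97, 2.17], [0.19, 2.56], [-1.23, 4.37], [0.02, 3.11], [-2.88, 2.88]. Speed limits (rad/s): [2.39, 2.39, 3.01, 3.14, 3.14, 3.14].

INTERFACE

Orientations are given as a unit quaternion [w, x, y, z].
In Python, from rig import sense, eyes, ctrl gives the robot as it stands.
- The arm moves only by the tool move_arm, never from a script. Its argument "rows" is a list that holds one entry, the list of rows, each a list of 5 numbers: the shift along the tool's x, y, z in mm, then the turn about the tool's z in units of 6 degrees (1.0 is 6 degrees), then the gripper command: -1 is shut, 1 is fully open, values between are in proportion. In form: [[[dx, dy, dz, roll, jaw], ...]]. A call has 1 to 12 rows; each row is the pose to reach, as a shift and turn from the pose measured when the call began, along the tool's axes at that moment; what a row does not reach only later rows make up. A row lasts 1/8 s, in which the tool goes at most 62.5 mm and 10.7 degrees, less where a joint would pass 70% of its speed; a pose out of reach is approached as far as the arm can. A call with a gripper value outside its range is refused whole. The fingers move at their own pace and stop on an object; "squeeze" is the grip in N (left out, the last holds). Time passes only in rows, so rows that repeat a pose let the fingers close. It gives the time, the measured TCP pose, the force and the opening at its end, in the units of the state.
- sense(): the state, without advancing time (a new reading comes with each control period).
- eyes.capture(name): name is "side" or "top"; returns a dict with "color" (400x640x3 uint8, blue, green, red), "vertical_fov" (degrees; the focal length in pixels is half the picture's height over the tangent of half this angle, whatever the lens; pixels are square), "cx", "cy" (the principal point, pixels), "k1" (the pictures are not rectified: a ray, as slopes to the right and down, at radius r is drawn at 1 + k1 r^2 times it, then the intrinsics apply), "xyz" and "attitude" of the camera in the world. Camera axes: x right, y down, z forward; pixel columns grow to the right and rows downward; lengths in mm; the calibration is good to about 2 mm. A picture is of the moment at which its call begins. There is no depth.
- ctrl.finish_job(): hands the job in, once; it reports no verdict.
The state is a dict: "time_s": time; "joints": joint angles; "dq": joint speeds; "tau": joint torques, N m; "eef_pos": TCP position; "ee_rot": TCP orientation; "force": force on the tool from outside, world axes, zero at the start; "wrist_torque": the same for the moment, N m; "grip_width": opening from 0.0 (shut) to 1.0 (fully open).
Only numpy, scipy, OpenCV 4.12 (cv2) and the standard library are available. Lean on these libraries where they do the work, as an engineer would, in place of code of your own. Each camera call takes 0.05 s, during which the arm holds its last target. There are 200 camera calls.

## Working session

There is one attempt and no reset: what is moved stays moved. The work goes in short steps, Python scripts to look and compute and a tool call to move; the robot and the scene stay as the last step left them, time stands still between calls to the robot, and variables do not carry over. Pictures are saved under pics/ and viewed, about 8 in all and at most 12, crops included, and the job is handed in when it is done.

Besides the shell and the picture viewer there is one more tool, called after ">>>" as name(argument=value, ...), one argument or row to a line, values as JSON. move_arm: Moves the arm, as the interface text tells. Its arguments: {"type":"object","properties":{"rows":{"type":"array","items":{"type":"array","items":{"type":"array","items":{"type":"number"}}}},"squeeze":{"type":"number"}},"required":["rows"]}

```bash
mkdir -p pics
cat > h.py <<'E'
import numpy as np, cv2
from rig import sense, eyes, ctrl
from scipy.spatial.transform import Rotation as R
def rot(a):
    a=np.array(a,float)
    return a if a.shape==(3,3) else R.from_quat([a[1],a[2],a[3],a[0]]).as_matrix()
def K(c):
    h=c["color"].shape[0]; f=h/2/np.tan(np.radians(c["vertical_fov"])/2); return f
def pix(c,P):
    p=(np.atleast_2d(P)-np.array(c["xyz"]))@rot(c["attitude"]); s=p[:,:2]/p[:,2:]
    s=s*(1+c["k1"]*(s**2).sum(1,keepdims=True)); return s*K(c)+[c["cx"],c["cy"]]
def onz(c,uv,z):
    d=(np.atleast_2d(uv).astype(float)-[c["cx"],c["cy"]])/K(c); s=d.copy()
    for _ in range(30): s=d/(1+c["k1"]*(s**2).sum(1,keepdims=True))
    r=np.c_[s,np.ones(len(s))]@rot(c["attitude"]).T; o=np.array(c["xyz"])
    return o+r*((z-o[2])/r[:,2])[:,None]
E
python3 - <<'E'
from h import *
for n in("top","side"):
    c=eyes.capture(n); cv2.imwrite(f"pics/{n}0.png",c["color"]); print(n,{k:v for k,v in c.items() if k!="color"})
    import pickle; pickle.dump(c,open(f"{n}0.pkl","wb"))
print(sense())
E
```

```text
top {'vertical_fov': 46.220655062861205, 'cx': 320.4316055009968, 'cy': 190.35606210476033, 'k1': -0.011909985143584555, 'xyz': array([ 452.48444237,  -39.89742097, 1165.30769465]), 'attitude': array([ 0.02346476, -0.70088416,  0.71238048, -0.02692308])}
side {'vertical_fov': 44.5352744237242, 'cx': 320.4970785529665, 'cy': 197.73054381234198, 'k1': -0.028170984227885526, 'xyz': array([593.95435164, 749.21304577, 798.3903681 ]), 'attitude': array([-0.01596202,  0.04223206,  0.91453268, -0.40198463])}
{'time_s': 0.1, 'joints': array([ 1.04159604e+00,  3.13423670e-01,  1.49832282e+00, -1.72455612e-05,
        1.33101824e+00, -2.23401060e-01]), 'dq': array([ 0.00129454,  0.00060009, -0.00138795, -0.00068788,  0.0009742 ,
       -0.00067427]), 'tau': array([ 1.89154780e-03, -4.12904727e+01, -2.60142231e+01, -2.57911324e-04,
        3.06417780e-03, -2.80769780e-05]), 'eef_pos': array([157.96114168, 500.45176921, 238.79155712]), 'ee_rot': array([ 2.40800056e-04,  8.06551629e-01,  5.91163367e-01, -5.34349688e-04]), 'force': array([-0.2127619 ,  0.36526197, -0.64511741]), 'wrist_torque': array([ 0.02003917, -0.00398559, -0.01393032]), 'grip_width': 0.9976582535039131}
```

View pics/top0.png

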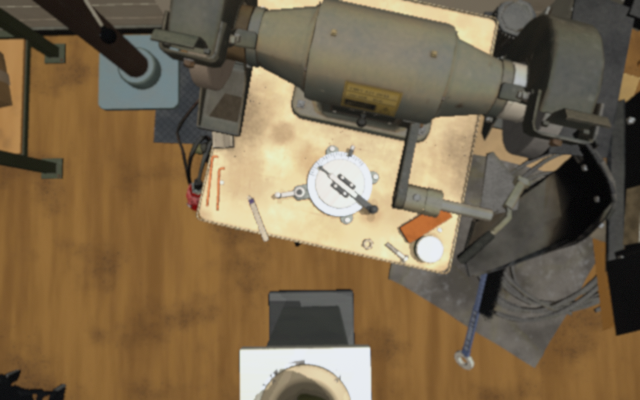

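View pics/side0.png

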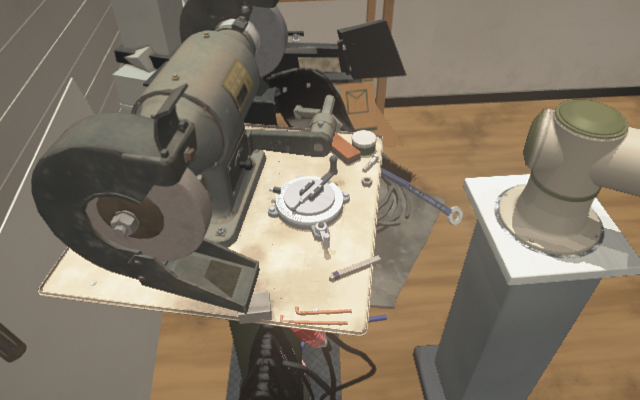

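Top: swivel around (340,184), push pin near (372,209), clamp pin near (277,195). Side: swivel near (310,202), clamp pin near (326,250). Next I'll view enlarged crops.

Run:
```python
from h import *; import pickle
t=pickle.load(open("top0.pkl","rb"));s=pickle.load(open("side0.pkl","rb"))
print(pix(t,[[158,500,239],[0,0,0],[400,0,0]]),pix(s,[[158,500,239],[0,0,0]]))
a=cv2.resize(t["color"][135:235,262:394],None,fx=6,fy=6,interpolation=cv2.INTER_CUBIC);cv2.imwrite("pics/t1.png",a)
a=cv2.resize(s["color"][145:265,255:385],None,fx=5,fy=5,interpolation=cv2.INTER_CUBIC);cv2.imwrite("pics/s1.png",a)
```

```text
[[ 41.53934061 380.97223308]
 [304.92689583 411.64313087]
 [302.61294667 245.37517761]] [[658.17810085 373.89776936]
 [547.77436271 217.29272994]]
```

View pics/t1.png

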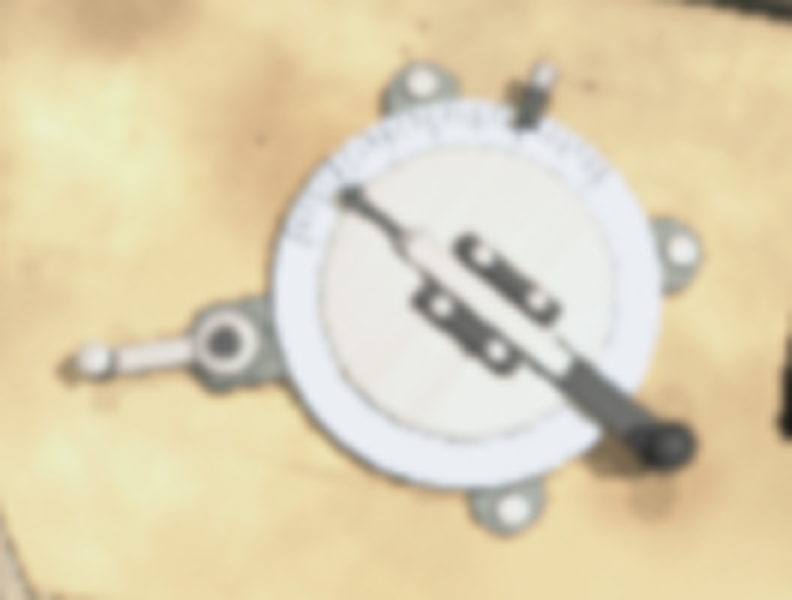

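View pics/s1.png

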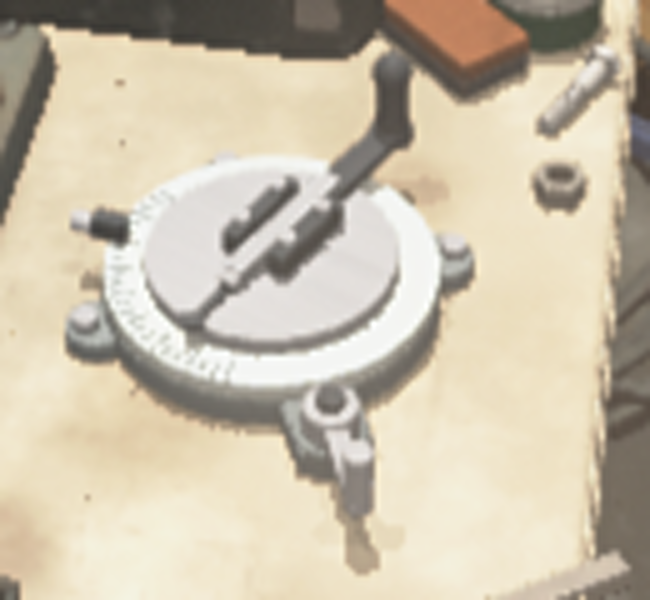

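```bash
cat > fit.py <<'E'
from h import *; import pickle
from scipy.optimize import least_squares
t=pickle.load(open("top0.pkl","rb"));s=pickle.load(open("side0.pkl","rb"))
def T(u,v): return [262+(u+.5)/6-.5,135+(v+.5)/6-.5]
def S(u,v): return [255+(u+.5)/5-.5,145+(v+.5)/5-.5]
# (cam, pixel, polar r, angle kind/offset, z)
obs=[(t,T(467,292),0,'0',36),(t,T(340,197),67,'r',37),(t,T(668,445),100,'p',76),(t,T(522,125),70,'i',39),(t,T(540,95),87,'i',39),
(t,T(226,342),100,'c',38),(t,T(95,360),152,'c',56),(t,T(422,82),90,'x',20),(t,T(513,508),90,'m',20),(t,T(683,250),90,'y',20),
(s,S(392,68),100,'p',76),(s,S(330,400),100,'c',38),(s,S(355,450),152,'c',56),(s,S(192,320),67,'r',37),(s,S(272,250),0,'0',36),(s,S(127,228),70,'i',39)]
def f(q,full=False):
    x,y,w,r,i,rho,cl=q;res=[];pi=np.pi
    for c,uv,R_,k,z in obs:
        a=w+{'0':0,'r':r,'p':r+pi,'i':i,'c':pi/2,'x':0,'m':pi,'y':-pi/2}[k]
        rr=rho if R_==90 else R_
        P=np.array([x+rr*np.cos(a),y+rr*np.sin(a),z])
        if R_==152: P=np.array([x-100*np.sin(w)+52*np.cos(w+pi/2-cl),y+100*np.cos(w)+52*np.sin(w+pi/2-cl),z])
        res.append(pix(c,P)[0]-uv)
    return np.array(res) if full else np.ravel(res)
q=least_squares(f,[540,-80,.2,.6,-.4,90,0],loss="soft_l1").x
print(np.round(q,3));print(np.round(f(q,True),1).tolist())
E
python3 fit.py
python3 - <<'E'
from h import *; import pickle
t=pickle.load(open("top0.pkl","rb"))
print(onz(t,[[397,249],[367,244],[410,228],[428,250],[405,190],[258,218]],15).round())
E
```

```text
[ 5.48763e+02 -9.27730e+01  1.88000e-01  6.92000e-01 -5.26000e-01
  8.99310e+01  6.80000e-02]
[[0.2, 0.3], [-0.3, -1.1], [1.1, 0.1], [0.1, 0.7], [-0.7, -0.9], [-0.2, 0.3], [-0.4, -0.2], [-0.1, 0.3], [-0.2, 0.8], [-0.3, 0.5], [-0.3, 0.4], [0.0, -1.5], [0.2, -0.1], [-1.5, 1.9], [-0.2, -0.4], [0.0, -1.7]]
[[ 388. -231.   15.]
 [ 401. -158.   15.]
 [ 439. -264.   15.]
 [ 384. -307.   15.]
 [ 532. -255.   15.]
 [ 469.  108.   15.]]
```

Fit residuals are about 1 px: swivel at (549,-93), yaw 0.19, ring 0.69, index -0.53. Next I'll triangulate the grinder parts that could be in the way.

Run:
```python
from h import *; import pickle
from scipy.optimize import least_squares
t=pickle.load(open("top0.pkl","rb"));s=pickle.load(open("side0.pkl","rb"))
for n,a,b in[("knobend",(490,214),(329,97)),("block",(425,200),(320,120)),("armcorner",(410,122),(247,140)),("plate",(372,97),(238,80))]:
    r=least_squares(lambda P:np.r_[pix(t,P)[0]-a,pix(s,P)[0]-b],[550,-200,100]);print(n,r.x.round(),r.fun.round(1))
```

```text
knobend [ 468. -436.   85.] [-0.1  0.4 -0.5 -0. ]
block [ 503. -281.  114.] [ 0.1 -0.7  0.7  0.1]
armcorner [ 689. -259.   81.] [ 0.  -0.6  0.7  0.1]
plate [ 684. -143.  312.] [-0.   0.9 -0.9 -0.2]
```

Run:
```python
from h import *; import pickle
s=pickle.load(open("side0.pkl","rb"))
cv2.imwrite("pics/s2.png",cv2.resize(s["color"][0:200,130:430],None,fx=2.6,fy=2.6,interpolation=cv2.INTER_CUBIC))
```

```text
(no output)
```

View pics/s2.png

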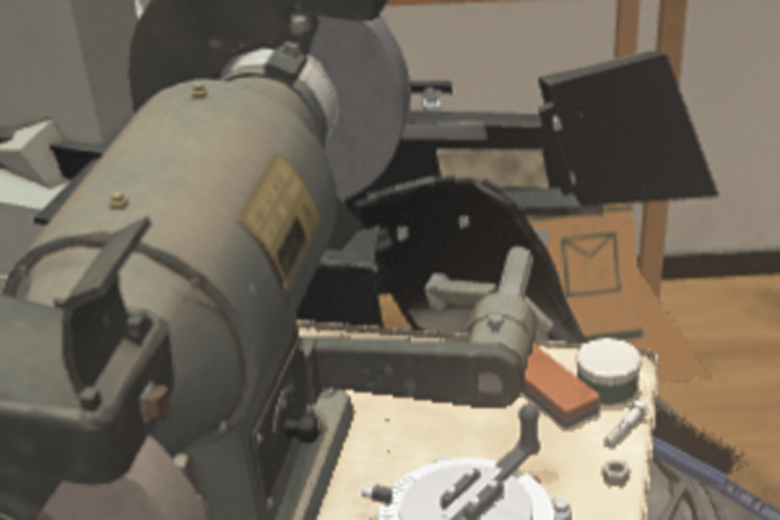

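Space is tight only near the tool-rest block on the right (about y<-225, top about 120 mm), so I'll push on the ball with the body kept above 135 mm. First I'll shut the fingers and travel above the start point.

>>> move_arm(
  rows=[
    [[-140, 135, 0, 1.5, -1], [-180, 175, 10, 3.7, -1], [-220, 215, 20, 3.7, -1], [-270, 260, 20, 3.7, -1], [-310, 305, 20, 3.7, -1], [-350, 345, 20, 3.7, -1], [-400, 390, 30, 3.7, -1], [-440, 430, 40, 3.7, -1], [-490, 475, 50, 3.7, -1], [-530, 520, 60, 3.7, -1], [-550, 537, 60, 3.7, -1], [-550, 537, 60, 3.7, -1]],
  ],
  squeeze=20,
)

```text
time_s: 1.6
eef_pos: [495.2, -168.4, 181.2]
ee_rot: [0.0, 0.905, 0.425, -0.001]
force: [1.4, 0.2, -0.5]
grip_width: 0.001
```

>>> move_arm(
  rows=[
    [[-8, 23, 0, 0, -1], [-8, 23, 40, 0, -1], [-8, 23, 60, 0, -1], [-8, 23, 60, 0, -1]],
  ],
)

```text
time_s: 2.1
eef_pos: [507.0, -188.9, 119.8]
ee_rot: [-0.001, 0.905, 0.425, -0.001]
force: [0.3, -0.0, 1.0]
grip_width: 0.0
```

Run:
```python
from h import *
print(sense()["eef_pos"])
a=eyes.capture("top")["color"][130:260,280:460];b=eyes.capture("side")["color"][40:240,240:440]
a=cv2.resize(a,None,fx=4,fy=4)[:, :400+20]; b=cv2.resize(b,(520,520))
a=cv2.resize(eyes.capture("top")["color"][150:250,330:430],(400,400)) if 0 else a
cv2.imwrite("pics/m1.png",cv2.resize(np.hstack([a,b]),None,fx=.8,fy=.8))
```

```text
[ 506.97459551 -188.89728933  119.81672911]
```

View pics/m1.png

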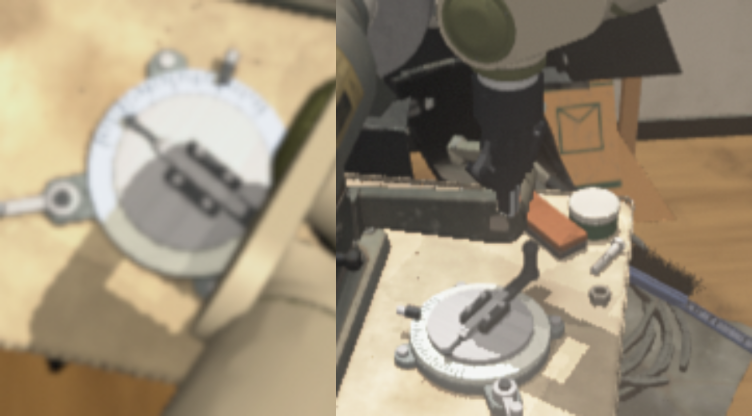

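The gripper stands just behind the pin, clear of the lever, and covers the block in the side view. I'll descend carefully.

>>> move_arm(
  rows=[
    [[0, 0, 15, 0, -1], [0, 0, 30, 0, -1], [0, 0, 40, 0, -1], [0, 0, 46, 0, -1], [0, 0, 48, 0, -1]],
  ],
)

```text
time_s: 2.82
eef_pos: [508.0, -189.4, 73.5]
ee_rot: [0.0, 0.905, 0.425, -0.0]
force: [-0.0, 0.0, -0.0]
grip_width: -0.002
```

```bash
cat > arc.py <<'E'
# rows from current pose; contact standoff 21 behind ball, ring angles list
import sys
from h import *
x,y,w=548.8,-92.8,.188
def rows(angs,off=21,r=100):
    st=sense();M=rot(st["ee_rot"]);p=np.array(st["eef_pos"]);y0=np.arctan2(-M[1,1],-M[0,1])
    out=[]
    for a in angs:
        th=w+a+np.pi; d=np.array([np.sin(th),-np.cos(th)])
        q=np.array([x+r*np.cos(th),y+r*np.sin(th)])-off*d
        l=M.T@np.r_[q-p[:2],0]; yaw=np.arctan2(d[1],d[0])
        roll=-np.degrees((yaw-y0+np.pi)%(2*np.pi)-np.pi)/6
        out.append([round(l[0],1),round(l[1],1),round(70-0-p[2],1)*-1,round(roll,2),-1])
    print(st["eef_pos"].round(1),st["force"].round(1));print(out)
if __name__=="__main__": rows(np.linspace(*map(float,sys.argv[1:3]),int(sys.argv[3])))
E
python3 arc.py .69 .2 12
```

```text
[ 508.  -189.4   73.5] [-0.  0. -0.]
[[np.float64(0.4), np.float64(-9.3), np.float64(3.5), np.float64(-0.01), -1], [np.float64(-0.4), np.float64(-13.8), np.float64(3.5), np.float64(0.42), -1], [np.float64(-1.1), np.float64(-18.3), np.float64(3.5), np.float64(0.84), -1], [np.float64(-1.5), np.float64(-22.8), np.float64(3.5), np.float64(1.27), -1], [np.float64(-1.7), np.float64(-27.3), np.float64(3.5), np.float64(1.69), -1], [np.float64(-1.8), np.float64(-31.9), np.float64(3.5), np.float64(2.12), -1], [np.float64(-1.6), np.float64(-36.4), np.float64(3.5), np.float64(2.54), -1], [np.float64(-1.2), np.float64(-41.0), np.float64(3.5), np.float64(2.97), -1], [np.float64(-0.6), np.float64(-45.5), np.float64(3.5), np.float64(3.4), -1], [np.float64(0.1), np.float64(-50.0), np.float64(3.5), np.float64(3.82), -1], [np.float64(1.1), np.float64(-54.4), np.float64(3.5), np.float64(4.25), -1], [np.float64(2.3), np.float64(-58.8), np.float64(3.5), np.float64(4.67), -1]]
```

>>> move_arm(
  rows=[
    [[0.4, -9.0, 3.5, 0, -1], [-0.4, -14, 3.5, 0.4, -1], [-1, -18, 3.5, 0.8, -1], [-1.5, -23, 3.5, 1.3, -1], [-1.7, -27, 3.5, 1.7, -1], [-1.8, -32, 3.5, 2.1, -1], [-1.6, -36, 3.5, 2.5, -1], [-1.2, -41, 3.5, 3.0, -1], [-0.6, -45, 3.5, 3.4, -1], [0, -50, 3.5, 3.8, -1], [1, -54, 3.5, 4.2, -1], [2.3, -58, 3.5, 4.6, -1]],
  ],
)

```text
time_s: 4.32
eef_pos: [464.5, -150.7, 70.2]
ee_rot: [0.001, 0.981, 0.196, -0.0]
force: [-0.7, -3.7, 0.1]
grip_width: 0.002
```

```bash
sed -i 's/out.append(\[.*/out.append([float(v) for v in (round(l[0],1),round(l[1],1),round(p[2]-70,1),round(roll,2),-1)])/' arc.py; python3 arc.py .2 -.3 12
python3 - <<'E'
from h import *
c=eyes.capture("top");s=eyes.capture("side")
a=cv2.resize(c["color"][135:235,290:400],(440,400),interpolation=cv2.INTER_CUBIC)
b=cv2.resize(s["color"][145:245,255:345],(360,400),interpolation=cv2.INTER_CUBIC)
cv2.imwrite("pics/m2.png",np.hstack([a,b]))
E
```

```text
[ 464.5 -150.7   70.2] [-0.7 -3.7  0.1]
[[-0.1, -0.7, 0.2, 0.06, -1.0], [-0.9, -5.3, 0.2, 0.49, -1.0], [-1.5, -9.9, 0.2, 0.93, -1.0], [-1.9, -14.5, 0.2, 1.36, -1.0], [-2.1, -19.2, 0.2, 1.8, -1.0], [-2.1, -23.8, 0.2, 2.23, -1.0], [-1.8, -28.4, 0.2, 2.66, -1.0], [-1.4, -33.1, 0.2, 3.1, -1.0], [-0.8, -37.7, 0.2, 3.53, -1.0], [0.1, -42.2, 0.2, 3.97, -1.0], [1.2, -46.7, 0.2, 4.4, -1.0], [2.4, -51.2, 0.2, 4.84, -1.0]]
```

View pics/m2.png

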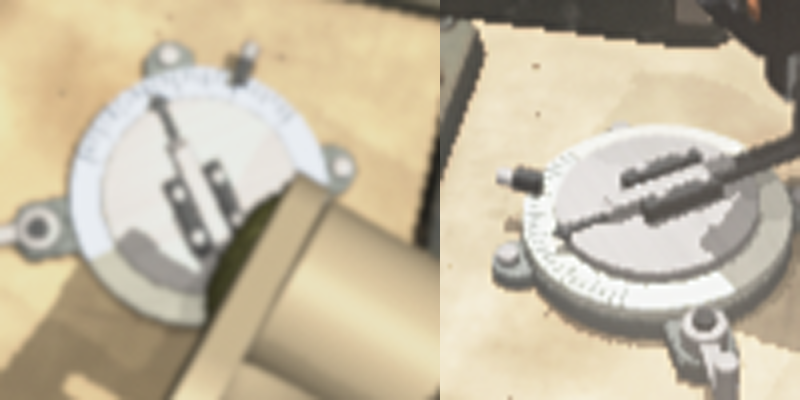

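Pushing works at about 3.7 N: the pointer has moved to (155,100) in the top crop, against the index at (243,68). I'll continue along the arc.

>>> move_arm(
  rows=[
    [[-0.9, -5, 0, 0.5, -1], [-1.5, -10, 0, 0.9, -1], [-1.9, -14.5, 0, 1.4, -1], [-2.1, -19, 0, 1.8, -1], [-2.1, -24, 0, 2.2, -1], [-1.8, -28.5, 0, 2.7, -1], [-1.4, -33, 0, 3.1, -1], [-0.8, -37.5, 0, 3.5, -1], [0, -42, 0, 4, -1], [1.2, -46.5, 0, 4.4, -1], [2.4, -51, 0, 4.8, -1], [2.4, -51, 0, 4.8, -1]],
  ],
)

```text
time_s: 5.92
eef_pos: [446.9, -102.2, 70.3]
ee_rot: [0.001, 0.999, -0.053, -0.0]
force: [0.2, -0.1, 0.3]
grip_width: 0.0
```

```bash
python3 arc.py -.3 -.52 12
python3 - <<'E'
from h import *; import pickle
c=eyes.capture("top");s=eyes.capture("side")
pickle.dump((c,s),open("m3.pkl","wb"))
a=cv2.resize(c["color"][138:200,305:367],(496,496),interpolation=cv2.INTER_CUBIC)
b=cv2.resize(s["color"][175:215,262:302],(300,300),interpolation=cv2.INTER_CUBIC)
b=np.vstack([b,np.zeros((196,300,3),np.uint8)])
cv2.imwrite("pics/m3.png",np.hstack([a,b]))
E
```

```text
[ 446.9 -102.2   70.3] [ 0.2 -0.1  0.3]
[[0.2, 0.3, 0.3, 0.06, -1.0], [-0.2, -1.7, 0.3, 0.25, -1.0], [-0.6, -3.7, 0.3, 0.44, -1.0], [-0.9, -5.7, 0.3, 0.63, -1.0], [-1.1, -7.8, 0.3, 0.82, -1.0], [-1.3, -9.8, 0.3, 1.01, -1.0], [-1.5, -11.8, 0.3, 1.2, -1.0], [-1.7, -13.9, 0.3, 1.4, -1.0], [-1.8, -15.9, 0.3, 1.59, -1.0], [-1.8, -17.9, 0.3, 1.78, -1.0], [-1.9, -20.0, 0.3, 1.97, -1.0], [-1.8, -22.0, 0.3, 2.16, -1.0]]
```

View pics/m3.png

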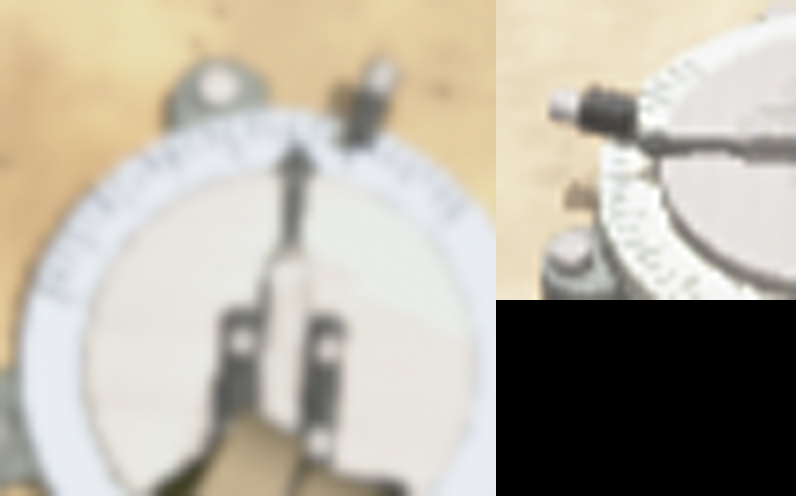

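Run:
```python
from h import *; import pickle
c,s=pickle.load(open("m3.pkl","rb"))
f=lambda u,v:[305+(u+.5)/8-.5,138+(v+.5)/8-.5]
g=lambda u,v:[262+(u+.5)/7.5-.5,175+(v+.5)/7.5-.5]
C=np.array([548.8,-92.8])
def show(n,c,uv,z):
    p=onz(c,uv,z)[0,:2]-C; print(n,p.round(1),"r",np.hypot(*p).round(1),"ang",(np.arctan2(p[1],p[0])-.188).round(3))
show("centre",c,[f(281,366)],36)
for n,uv,z in[("tip",(296,146),37),("ptr mid",(292,200),37),("idx in",(357,145),39),("idx out",(372,97),39),("screw",(381,72),34)]: show(n,c,[f(*uv)],z)
for n,uv,z in[("S tip",(645,143),37),("S idx in",(636,116),39),("S idx out",(585,106),38)]: show(n,s,[g(uv[0]-496,uv[1])],z)
```

```text
centre [ 0.6 -0.1] r 0.6 ang -0.42
tip [67.4 -5.9] r 67.7 ang -0.276
ptr mid [50.9 -4.4] r 51.1 ang -0.274
idx in [ 67.1 -24.3] r 71.4 ang -0.536
idx out [ 81.7 -29.2] r 86.8 ang -0.531
screw [ 90.2 -32.4] r 95.8 ang -0.533
S tip [63.3 -6.9] r 63.7 ang -0.297
S idx in [ 65.7 -17.6] r 68.0 ang -0.449
S idx out [ 81.5 -25. ] r 85.2 ang -0.485
```

>>> move_arm(
  rows=[
    [[-0.2, -1.7, 0.3, 0.2, -1], [-0.6, -3.7, 0.3, 0.4, -1], [-0.9, -5.7, 0.3, 0.6, -1], [-1.1, -7.8, 0.3, 0.8, -1], [-1.3, -9.8, 0.3, 1.0, -1], [-1.5, -11.8, 0.3, 1.2, -1], [-1.7, -13.9, 0.3, 1.4, -1], [-1.8, -15.9, 0.3, 1.6, -1], [-1.8, -18, 0.3, 1.8, -1], [-1.9, -20, 0.3, 2.0, -1], [-1.9, -20, 0.3, 2.0, -1]],
  ],
)

```text
time_s: 7.4
eef_pos: [447.2, -82.0, 69.9]
ee_rot: [0.0, 0.988, -0.157, -0.0]
force: [-0.3, -0.4, 0.9]
grip_width: -0.001
```

```bash
python3 arc.py -.5 -.58 9
cat > look.py <<'E'
import sys; from h import *; import pickle
c=eyes.capture("top");s=eyes.capture("side"); n=sys.argv[1]
pickle.dump((c,s),open(n+".pkl","wb"))
a=cv2.resize(c["color"][140:180,320:360],(400,400),interpolation=cv2.INTER_CUBIC)
b=cv2.resize(s["color"][175:215,262:302],(400,400),interpolation=cv2.INTER_CUBIC)
cv2.imwrite(f"pics/{n}.png",np.hstack([a,b]))
E
python3 look.py m4
```

```text
[447.2 -82.   69.9] [-0.3 -0.4  0.9]
[[-0.0, 0.1, -0.1, -0.03, -1.0], [-0.2, -0.9, -0.1, 0.06, -1.0], [-0.4, -1.9, -0.1, 0.16, -1.0], [-0.6, -2.9, -0.1, 0.25, -1.0], [-0.8, -3.9, -0.1, 0.35, -1.0], [-1.0, -4.9, -0.1, 0.44, -1.0], [-1.1, -5.9, -0.1, 0.54, -1.0], [-1.3, -6.9, -0.1, 0.63, -1.0], [-1.4, -7.9, -0.1, 0.73, -1.0]]
```

View pics/m4.png

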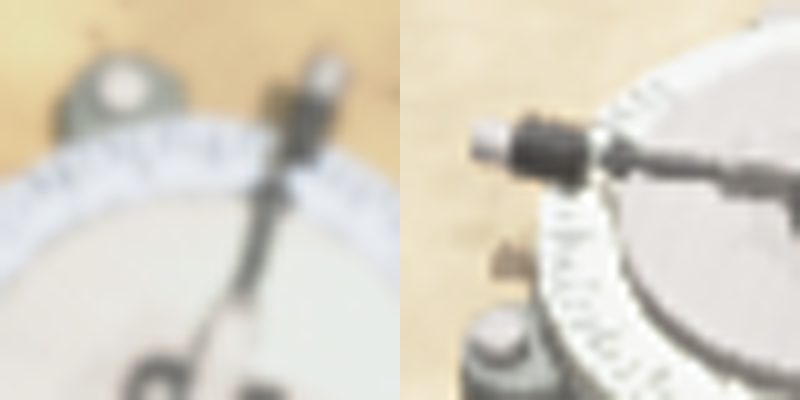

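```bash
cat > ang.py <<'E'
from h import *; import pickle,sys
C=np.array([549.0,-92.9])
def run(n,T,S):
    c,s=pickle.load(open(n+".pkl","rb"))
    for cam,L,o in((c,T,(320,140)),(s,S,(262,175))):
        for k,u,v,z in L:
            p=onz(cam,[[o[0]+(u+.5)/10-.5,o[1]+(v+.5)/10-.5]],z)[0,:2]-C
            print(k,"r",np.hypot(*p).round(1),"ang",(np.arctan2(p[1],p[0])-.188).round(3))
E
python3 - <<'E'
from ang import *
run("m4",[("tip",277,183,37),("ptr",257,250,37),("in",301,158,39),("out",316,100,39),("screw",329,68,34)],[("tip",205,157,37),("ptr",320,176,37),("in",188,142,39),("out",115,132,39),("screw",72,140,34)])
# predicted top-view/side-view pixel of block corners and pointer for ring/index hypotheses
c,s=pickle.load(open("m4.pkl","rb"))
for cam,o in((c,(320,140)),(s,(262,175))):
  for a in(-.48,-.533):
    e=np.array([np.cos(a+.188),np.sin(a+.188)]);t=np.array([-e[1],e[0]])
    P=[np.r_[C+r*e+w*t,z] for r,w,z in((70,5,39),(70,-5,39),(87,-5,39),(87,5,39),(70,5,26),(87,5,26),(68,0,37))]
    print(a,((pix(cam,P)-o+.5)*10-.5).round().tolist())
E
```

```text
tip r 65.0 ang -0.493
ptr r 47.9 ang -0.492
in r 72.3 ang -0.546
out r 86.9 ang -0.532
screw r 96.3 ang -0.538
tip r 64.1 ang -0.482
ptr r 36.0 ang -0.45
in r 68.7 ang -0.514
out r 86.5 ang -0.508
screw r 97.6 ang -0.511
-0.48 [[260.0, 156.0], [299.0, 167.0], [318.0, 100.0], [278.0, 89.0], [257.0, 163.0], [275.0, 97.0], [277.0, 170.0]]
-0.533 [[275.0, 159.0], [314.0, 172.0], [336.0, 107.0], [297.0, 93.0], [271.0, 167.0], [293.0, 102.0], [291.0, 175.0]]
-0.48 [[174.0, 162.0], [185.0, 134.0], [116.0, 125.0], [104.0, 152.0], [178.0, 203.0], [108.0, 193.0], [189.0, 155.0]]
-0.533 [[178.0, 151.0], [191.0, 124.0], [122.0, 112.0], [109.0, 139.0], [181.0, 192.0], [113.0, 180.0], [193.0, 145.0]]
```

Top view puts the ring at -0.492 and the index at about -0.535, so about 0.04 rad remains (roughly 4 mm at the pin).

>>> move_arm(
  rows=[
    [[-0.2, -1, 0, 0.1, -1], [-0.4, -2, 0, 0.2, -1], [-0.6, -3, 0, 0.3, -1], [-0.8, -3.6, 0, 0.4, -1], [-0.8, -4.1, 0, 0.4, -1], [-0.8, -4.1, 0, 0.4, -1]],
  ],
)

```text
time_s: 8.25
eef_pos: [447.8, -77.8, 69.8]
ee_rot: [0.0, 0.984, -0.178, 0.0]
force: [-1.2, -1.3, -0.1]
grip_width: 0.002
```

```bash
python3 look.py m5; python3 -c "
from h import *;s=sense();print(s['eef_pos'],s['force'])"
```

```text
[447.79669878 -77.84689351  69.83564173] [-1.09853482 -2.05530341 -0.34773122]
```

View pics/m5.png

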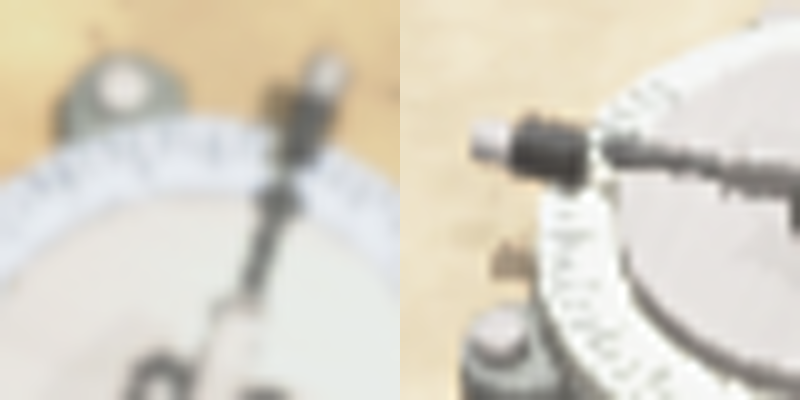

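```bash
cat > prof.py <<'E'
from ang import *
def prof(n,cx=0,cam=0,lo=-.75,hi=-.3):
    c=pickle.load(open(n+".pkl","rb"))[cam]; A=np.arange(lo,hi,.004)
    g=c["color"].max(2).astype(np.float32)
    for z,rs in((37,(44,48,52,56,60,64)),(39,(72,76,80,84))):
        for r in rs:
            P=np.c_[C[0]+r*np.cos(A+.188),C[1]+r*np.sin(A+.188),0*A+z]; uv=pix(c,P).astype(np.float32)
            v=cv2.remap(g,uv[:,:1],uv[:,1:],cv2.INTER_CUBIC)[:,0]
            m=v.min();b=np.median(v);w=np.clip((b+m)/2-v,0,None)  # below half depth
            i=v.argmin();j=i
            while i>0 and w[i-1]>0:i-=1
            while j<len(v)-1 and w[j+1]>0:j+=1
            k=slice(i,j+1);print(n,cam,r,"min",int(m),"bg",int(b),"centroid",((w*A)[k].sum()/w[k].sum()).round(3),"mid",((A[i]+A[j])/2).round(3),"width",round((A[j]-A[i])*r,1))
E
python3 -c "
from prof import *
for n in('m4','m5'): prof(n)
prof('m5',cam=1)"
```

```text
m4 0 44 min 129 bg 221 centroid -0.486 mid -0.488 width 5.5
m4 0 48 min 130 bg 228 centroid -0.484 mid -0.484 width 5.6
m4 0 52 min 131 bg 225 centroid -0.483 mid -0.482 width 5.8
m4 0 56 min 134 bg 226 centroid -0.479 mid -0.48 width 6.5
m4 0 60 min 121 bg 200 centroid -0.474 mid -0.478 width 8.2
m4 0 64 min 123 bg 226 centroid -0.482 mid -0.482 width 7.7
m4 0 72 min 108 bg 218 centroid -0.515 mid -0.518 width 9.2
m4 0 76 min 99 bg 201 centroid -0.522 mid -0.52 width 9.4
m4 0 80 min 102 bg 180 centroid -0.513 mid -0.508 width 11.8
m4 0 84 min 100 bg 183 centroid -0.514 mid -0.508 width 13.1
m5 0 44 min 134 bg 221 centroid -0.519 mid -0.518 width 5.3
m5 0 48 min 127 bg 227 centroid -0.519 mid -0.52 width 5.6
m5 0 52 min 129 bg 229 centroid -0.515 mid -0.516 width 5.6
m5 0 56 min 129 bg 225 centroid -0.521 mid -0.52 width 6.5
m5 0 60 min 112 bg 198 centroid -0.517 mid -0.516 width 8.9
m5 0 64 min 127 bg 225 centroid -0.52 mid -0.52 width 7.9
m5 0 72 min 104 bg 219 centroid -0.518 mid -0.518 width 9.2
m5 0 76 min 99 bg 200 centroid -0.522 mid -0.52 width 9.4
m5 0 80 min 102 bg 180 centroid -0.513 mid -0.508 width 11.8
m5 0 84 min 99 bg 182 centroid -0.514 mid -0.508 width 13.1
m5 1 44 min 119 bg 203 centroid -0.519 mid -0.52 width 5.8
m5 1 48 min 105 bg 208 centroid -0.506 mid -0.51 width 6.1
m5 1 52 min 111 bg 215 centroid -0.511 mid -0.516 width 6.9
m5 1 56 min 108 bg 215 centroid -0.495 mid -0.502 width 7.6
m5 1 60 min 96 bg 181 centroid -0.491 mid -0.502 width 8.2
m5 1 64 min 113 bg 221 centroid -0.53 mid -0.536 width 7.9
m5 1 72 min 70 bg 121 centroid -0.383 mid -0.39 width 10.9
m5 1 76 min 69 bg 130 centroid -0.389 mid -0.398 width 9.7
m5 1 80 min 66 bg 143 centroid -0.403 mid -0.412 width 11.2
m5 1 84 min 72 bg 155 centroid -0.424 mid -0.43 width 10.8
```

Run:
```python
from prof import *
c=pickle.load(open("m5.pkl","rb"))[0]; A=np.arange(-.66,-.38,.02)
print("A",A.round(2))
for z,r in((39,73),(39,76),(39,80),(39,84),(34,94),(34,96),(34,98)):
    P=np.c_[C[0]+r*np.cos(A+.188),C[1]+r*np.sin(A+.188),0*A+z]; uv=pix(c,P).astype(np.float32)
    for ch,n in((0,"B"),(2,"R")):
        print(r,n,cv2.remap(c["color"][:,:,ch].copy(),uv[:,:1],uv[:,1:],cv2.INTER_LINEAR)[:,0].tolist())
```

```text
A [-0.66 -0.64 -0.62 -0.6  -0.58 -0.56 -0.54 -0.52 -0.5  -0.48 -0.46 -0.44
 -0.42 -0.4  -0.38]
73 B [227, 225, 213, 182, 152, 126, 107, 97, 105, 118, 144, 172, 197, 213, 223]
73 R [218, 213, 199, 172, 146, 123, 107, 100, 112, 127, 153, 176, 195, 206, 214]
76 B [216, 215, 195, 167, 138, 117, 104, 101, 103, 113, 134, 159, 177, 190, 198]
76 R [220, 216, 197, 170, 142, 121, 107, 104, 108, 124, 146, 170, 184, 194, 202]
80 B [171, 164, 151, 131, 117, 108, 103, 100, 97, 97, 100, 109, 118, 129, 140]
80 R [222, 211, 194, 165, 139, 119, 109, 104, 105, 113, 126, 139, 152, 167, 185]
84 B [155, 149, 137, 121, 111, 105, 104, 100, 95, 91, 93, 98, 104, 115, 129]
84 R [222, 214, 195, 166, 137, 116, 107, 105, 105, 111, 125, 138, 148, 166, 185]
94 B [154, 154, 152, 156, 168, 186, 194, 185, 165, 150, 150, 153, 156, 156, 156]
94 R [220, 219, 213, 202, 197, 202, 206, 198, 187, 188, 206, 217, 223, 222, 222]
96 B [152, 153, 153, 156, 169, 185, 191, 182, 162, 152, 153, 155, 158, 157, 157]
96 R [218, 219, 214, 206, 199, 207, 208, 200, 187, 196, 211, 221, 224, 223, 223]
98 B [153, 153, 153, 155, 166, 178, 181, 174, 159, 153, 155, 158, 159, 158, 157]
98 R [219, 220, 217, 211, 208, 209, 208, 202, 196, 205, 217, 224, 225, 224, 223]
```

The ring is at -0.519. The index edges and screw put it at about -0.527, so I'll nudge a little under 1 mm.

>>> move_arm(
  rows=[
    [[-0.1, -0.5, 0, 0.1, -1], [-0.1, -0.9, 0, 0.1, -1], [-0.1, -0.9, 0, 0.1, -1]],
  ],
)

```text
time_s: 8.72
eef_pos: [448.0, -76.9, 69.8]
ee_rot: [0.0, 0.983, -0.183, -0.0]
force: [-1.0, -1.6, 1.2]
grip_width: -0.003
```

```bash
python3 look.py m6; python3 -c "
from h import *;s=sense();print(s['eef_pos'],s['force'])
from prof import *
prof('m6')"
```

```text
[447.98064462 -76.92415624  69.83337312] [-1.56448019 -1.67578503  1.07592623]
m6 0 44 min 129 bg 219 centroid -0.525 mid -0.526 width 5.3
m6 0 48 min 126 bg 227 centroid -0.522 mid -0.522 width 5.8
m6 0 52 min 116 bg 223 centroid -0.525 mid -0.526 width 6.2
m6 0 56 min 113 bg 223 centroid -0.525 mid -0.524 width 6.5
m6 0 60 min 111 bg 199 centroid -0.518 mid -0.518 width 8.6
m6 0 64 min 127 bg 225 centroid -0.527 mid -0.528 width 8.4
m6 0 72 min 106 bg 219 centroid -0.518 mid -0.518 width 9.2
m6 0 76 min 100 bg 200 centroid -0.521 mid -0.52 width 9.4
m6 0 80 min 102 bg 180 centroid -0.514 mid -0.508 width 11.8
m6 0 84 min 99 bg 182 centroid -0.515 mid -0.508 width 13.1
```

>>> move_arm(
  rows=[
    [[0, 5, 0, 0, -1], [0, 15, 0, 0, -1], [0, 20, 0, 0, -1], [0, 20, -40, 0, -1], [0, 20, -80, 0, -1], [0, 20, -80, 0, -1]],
  ],
)

```text
time_s: 9.57
eef_pos: [441.9, -96.3, 152.2]
ee_rot: [0.001, 0.983, -0.183, 0.003]
force: [-0.1, -0.2, -0.9]
grip_width: -0.001
```

```bash
python3 look.py m7; python3 -c "
from h import *;s=sense();print(s['eef_pos'],s['joints'].round(2))
from prof import *
prof('m7')"
```

```text
[440.51117002 -95.6195085  149.42473288] [-0.47  0.25  1.84 -0.    1.06 -0.11]
m7 0 44 min 122 bg 212 centroid -0.525 mid -0.526 width 5.6
m7 0 48 min 121 bg 222 centroid -0.524 mid -0.522 width 5.8
m7 0 52 min 115 bg 221 centroid -0.525 mid -0.526 width 6.2
m7 0 56 min 113 bg 223 centroid -0.525 mid -0.524 width 6.5
m7 0 60 min 111 bg 199 centroid -0.518 mid -0.518 width 8.6
m7 0 64 min 126 bg 225 centroid -0.527 mid -0.528 width 8.4
m7 0 72 min 105 bg 218 centroid -0.517 mid -0.518 width 9.2
m7 0 76 min 98 bg 200 centroid -0.521 mid -0.52 width 9.4
m7 0 80 min 102 bg 180 centroid -0.514 mid -0.508 width 11.8
m7 0 84 min 99 bg 182 centroid -0.514 mid -0.51 width 12.8
```

Ring stays at -0.525 after release. Next, the clamp path.

```bash
cat > clamp.py <<'E'
import sys
from h import *
w=.188; H=np.array([548.9-100*np.sin(w),-92.9+100*np.cos(w)])
def rows(angs,off,z,r=52):
    st=sense();M=rot(st["ee_rot"]);p=np.array(st["eef_pos"]);y0=np.arctan2(M[1,1],M[0,1])
    print(p.round(1),st["force"].round(1),st["joints"].round(2))
    for a in angs:
        th=w+np.pi/2-a; d=np.array([np.sin(th),-np.cos(th)]); q=H+r*np.array([np.cos(th),np.sin(th)])-off*d
        l=M.T@np.r_[q-p[:2],z-p[2]]; roll=-np.degrees((np.arctan2(d[1],d[0])-y0+np.pi)%(2*np.pi)-np.pi)/6
        print(round(a,2),q.round(),(l.round(1)).tolist(),round(roll,2))
a=list(map(float,sys.argv[1:])); rows(np.linspace(a[0],a[1],int(a[2])),a[3],a[4])
E
python3 clamp.py .068 .068 1 30 150
```

```text
[440.5 -95.6 149.4] [-0.3  0.4 -1.4] [-0.47  0.25  1.84 -0.    1.06 -0.11]
0.07 [494.  53.] [-3.5, -158.3, -0.7] -19.66
```

>>> move_arm(
  rows=[
    [[0, -20, 0, -1.7, -1], [0, -40, 0, -3.4, -1], [0, -60, 0, -5.1, -1], [0, -80, 0, -6.8, -1], [0, -100, 0, -8.5, -1], [0, -120, 0, -10.2, -1], [0, -140, 0, -11.9, -1], [-3.5, -158, 0, -13.6, -1], [-3.5, -158, 0, -15.3, -1], [-3.5, -158, 0, -17, -1], [-3.5, -158, 0, -18.7, -1], [-3.5, -158, 0, -19.6, -1]],
  ],
)

```text
time_s: 11.18
eef_pos: [493.4, 53.0, 147.8]
ee_rot: [-0.001, 0.664, 0.747, -0.001]
force: [-0.2, -0.2, 0.3]
grip_width: -0.0
```

```bash
python3 clamp.py .068 .068 1 30 42
```

```text
[493.4  53.  147.8] [-0.2 -0.2  0.3] [-0.13  0.35  1.71 -0.    1.09 -1.82]
0.07 [494.  53.] [0.2, 1.2, 105.8] -0.02
```

>>> move_arm(
  rows=[
    [[0, 0, 25, 0, -1], [0, 0, 50, 0, -1], [0, 0, 75, 0, -1], [0, 0, 92, 0, -1], [0, 0, 102, 0, -1], [0, 0, 105, 0, -1], [0, 0, 105, 0, -1]],
  ],
)

```text
time_s: 12.05
eef_pos: [493.1, 53.0, 42.9]
ee_rot: [-0.001, 0.664, 0.747, -0.001]
force: [-0.4, 0.4, 0.5]
grip_width: -0.003
```

```bash
python3 clamp.py 0 .6 12 18 42
```

```text
[493.1  53.   42.9] [-0.4  0.4  0.5] [-0.13  0.51  1.8  -0.    0.84 -1.82]
0.0 [503.  53.] [-1.1, 9.6, 0.8] -0.67
0.05 [505.  54.] [0.0, 12.4, 0.8] -0.15
0.11 [508.  56.] [1.0, 15.3, 0.8] 0.37
0.16 [511.  57.] [1.8, 18.1, 0.8] 0.89
0.22 [514.  58.] [2.4, 21.1, 0.8] 1.41
0.27 [517.  59.] [2.9, 24.0, 0.8] 1.93
0.33 [520.  59.] [3.2, 27.0, 0.8] 2.45
0.38 [523.  60.] [3.3, 30.0, 0.8] 2.98
0.44 [526.  60.] [3.3, 33.0, 0.8] 3.5
0.49 [529.  60.] [3.1, 36.0, 0.8] 4.02
0.55 [532.  60.] [2.8, 39.0, 0.7] 4.54
0.6 [535.  60.] [2.3, 42.0, 0.7] 5.06
```

>>> move_arm(
  rows=[
    [[0, 8, 0.5, 0, -1], [0, 12, 0.5, 0, -1], [1, 15, 0.5, 0.4, -1], [1.8, 18, 0.5, 0.9, -1], [2.4, 21, 0.5, 1.4, -1], [2.9, 24, 0.5, 1.9, -1], [3.2, 27, 0.5, 2.4, -1], [3.3, 30, 0.5, 3, -1], [3.3, 33, 0.5, 3.5, -1], [3.1, 36, 0.5, 4, -1], [2.8, 39, 0.5, 4.5, -1], [2.3, 42, 0.5, 5, -1]],
  ],
)

```text
time_s: 13.55
eef_pos: [534.4, 60.3, 42.3]
ee_rot: [-0.001, 0.836, 0.549, -0.002]
force: [-2.8, -0.0, 1.2]
grip_width: -0.001
```

```bash
python3 clamp.py .65 1.25 13 18 42
```

```text
[534.4  60.3  42.3] [-2.8 -0.   1.2] [-0.11  0.58  1.67 -0.    0.9  -1.27]
0.65 [537.  60.] [0.8, 2.8, 0.3] 0.52
0.7 [540.  59.] [1.5, 5.4, 0.2] 1.0
0.75 [543.  59.] [2.0, 8.1, 0.2] 1.48
0.8 [545.  58.] [2.5, 10.8, 0.2] 1.95
0.85 [548.  57.] [2.7, 13.6, 0.2] 2.43
0.9 [551.  56.] [2.9, 16.3, 0.2] 2.91
0.95 [553.  55.] [2.9, 19.1, 0.2] 3.39
1.0 [556.  54.] [2.8, 21.8, 0.2] 3.86
1.05 [558.  53.] [2.5, 24.6, 0.2] 4.34
1.1 [560.  51.] [2.1, 27.3, 0.2] 4.82
1.15 [563.  50.] [1.6, 30.0, 0.1] 5.3
1.2 [565.  48.] [0.9, 32.6, 0.1] 5.77
1.25 [567.  46.] [0.1, 35.3, 0.1] 6.25
```

Contact is steady at about 2.8 N. I'll continue to near the stop.

>>> move_arm(
  rows=[
    [[0.8, 2.8, 0, 0.5, -1], [1.5, 5.4, 0, 1, -1], [2, 8, 0, 1.5, -1], [2.5, 11, 0, 2, -1], [2.7, 13.5, 0, 2.4, -1], [2.9, 16, 0, 2.9, -1], [2.9, 19, 0, 3.4, -1], [2.8, 22, 0, 3.9, -1], [2.5, 24.5, 0, 4.3, -1], [2.1, 27, 0, 4.8, -1], [1.6, 30, 0, 5.3, -1], [0.9, 32.5, 0, 5.8, -1]],
  ],
)

```text
time_s: 15.05
eef_pos: [564.5, 48.5, 42.1]
ee_rot: [-0.001, 0.962, 0.274, -0.003]
force: [-2.1, 1.5, 0.5]
grip_width: -0.003
```

```bash
python3 clamp.py 1.22 1.34 4 18 42
```

```text
[564.5  48.5  42.1] [-2.1  1.5  0.5] [-0.12  0.63  1.57 -0.    0.94 -0.68]
1.22 [566.  47.] [0.4, 1.5, 0.1] 0.15
1.26 [567.  46.] [1.1, 3.6, 0.1] 0.53
1.3 [569.  45.] [1.6, 5.7, 0.1] 0.91
1.34 [570.  43.] [2.1, 7.8, 0.1] 1.29
```

>>> move_arm(
  rows=[
    [[0.4, 1.5, 0, 0.1, -1], [0.8, 2.5, 0, 0.3, -1], [1.1, 3.6, 0, 0.5, -1], [1.1, 3.6, 0, 0.5, -1]],
  ],
)

```text
time_s: 15.55
eef_pos: [566.6, 47.0, 42.0]
ee_rot: [-0.002, 0.969, 0.248, -0.003]
force: [-5.1, 6.1, 3.3]
grip_width: 0.004
```

Force has risen to 8 N, so the stop is reached. I'll press slightly more to confirm.

>>> move_arm(
  rows=[
    [[0, 1, 0, 0, -1], [0, 1.5, 0, 0, -1], [0, 1.5, 0, 0, -1]],
  ],
)

```text
time_s: 15.92
eef_pos: [566.6, 46.9, 42.0]
ee_rot: [-0.003, 0.969, 0.248, -0.004]
force: [-6.5, 8.5, 3.8]
grip_width: -0.002
```

>>> move_arm(
  rows=[
    [[0, -5, 0, 0, -1], [0, -15, 0, 0, -1], [0, -20, 0, 0, -1], [0, -20, -50, 0, -1], [0, -20, -100, 0, -1], [0, -60, -130, 0, -1], [0, -120, -130, 0, -1], [0, -170, -130, 0, -1], [0, -170, -130, 0, -1]],
  ],
)

```text
time_s: 17.05
eef_pos: [484.6, 197.9, 173.6]
ee_rot: [-0.003, 0.968, 0.25, -0.004]
force: [-0.2, -0.5, -0.2]
grip_width: 0.001
```

```bash
python3 look.py m8
python3 - <<'E'
from prof import *
prof('m8')
c,s=pickle.load(open("m8.pkl","rb"));print(sense()["eef_pos"])
a=cv2.resize(c["color"][135:235,270:390],(480,400),interpolation=cv2.INTER_CUBIC)
b=cv2.resize(s["color"][150:250,260:340],(320,400),interpolation=cv2.INTER_CUBIC)
cv2.imwrite("pics/m9.png",np.hstack([a,b]))
w=.188;H=np.array([548.9-100*np.sin(w),-92.9+100*np.cos(w)])
for k in(1.15,1.25):
    th=w+np.pi/2-k;P=np.r_[H+52*np.array([np.cos(th),np.sin(th)]),56]
    print(k,((pix(c,P)-[270,135]+.5)*4).round(),((pix(s,P)-[260,150]+.5)*4).round()+[480,0])
E
```

```text
m8 0 44 min 126 bg 214 centroid -0.525 mid -0.526 width 5.6
m8 0 48 min 122 bg 222 centroid -0.523 mid -0.522 width 5.8
m8 0 52 min 113 bg 219 centroid -0.524 mid -0.526 width 6.2
m8 0 56 min 112 bg 220 centroid -0.525 mid -0.524 width 6.5
m8 0 60 min 108 bg 195 centroid -0.518 mid -0.52 width 8.9
m8 0 64 min 123 bg 222 centroid -0.528 mid -0.528 width 8.4
m8 0 72 min 103 bg 215 centroid -0.517 mid -0.518 width 9.2
m8 0 76 min 96 bg 196 centroid -0.521 mid -0.52 width 9.4
m8 0 80 min 99 bg 176 centroid -0.513 mid -0.508 width 11.8
m8 0 84 min 97 bg 178 centroid -0.515 mid -0.51 width 12.8
[486.16273089 195.49774667 173.45701028]
1.15 [[ 66. 156.]] [[648. 316.]]
1.25 [[ 74. 152.]] [[643. 310.]]
```

View pics/m9.png

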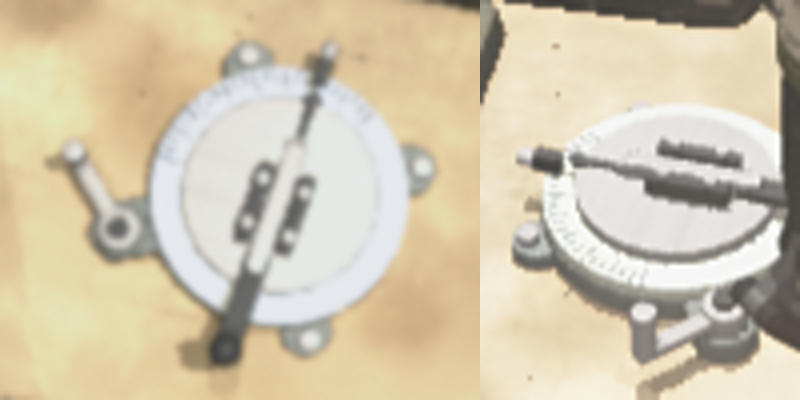

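The clamp pin is at (74,152) in the top view and (643,312) in the side view, which matches 1.25. The pointer lines up with the index block. I'll hand in.

```bash
python3 -c "
from h import *
s=sense();print(s['dq'].round(3),s['force'].round(1));print(ctrl.finish_job())"
```

```text
[-0.03   0.007 -0.007 -0.001  0.002 -0.003] [ 1.3 -1.1  0.3]
the job is handed in; nothing more can be done
None
```

I pushed the ring's pin round the arc with shut fingers until the pointer stood opposite the index block. Then I pushed the clamp pin round to its stop, backed the arm clear and handed the job in at about 17 s. Neither pin was squeezed.

- **Ring setting:** in the last top view the ring reads about -0.525 rad. It read the same after I released the pin and again after clamping.
- **Index block:** the measurements spread a little. The block's darkest part gives -0.52, its clean edge and the first fit give -0.526 to -0.529, and its screw gives about -0.535 to -0.54. Any misalignment should be within about 0.01 rad (0.7 mm at the pointer). The image code could not pick out the block in the side view, and hand readings there disagreed with the top view by a few hundredths of a rad, so I relied on the top view.
- **Clamp:** the pin sits where a turn of 1.25 rad predicts in both views. The push force rose to about 11 N with no further movement, against roughly 2.5 N while turning.
- **Forces and loose parts:** the highest contact force I read was about 11 N, at the clamp stop. The index block's readings did not change. I saw no sign of the loose things being touched, but I did not measure their positions afterwards.

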